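# Start the sieve shaker at its control plate

## Robot

A 6-joint arm with a two-finger parallel gripper is mounted at the origin on a cart in front of the work surface, level with it; the furniture and walls round the work are solid. World frame = base frame: x ahead of the robot, y to its left, z up, the work surface at z = 0. Lengths are in m, angles in rad, forces in N, time in s.
With the tool pointing down it reaches from about 0.375 to 0.975 m from the base axis. Payload 3.8 kg.
Tool frame: the origin (TCP) lies between the finger pads; the fingertips stand 8 mm ahead of it and the grasp point (between the pads) lies 11 mm behind it; z points along the fingers, y is the line along which they close (so a half turn about z gives the same grasp; the last joint's range is limited). The gripper opens to 88 mm and grips with 3 to 60 N. Pads are 18 mm wide; open, the fingers measure 123 mm over their backs; the gripper's body (75 mm by 187 mm) begins 45 mm behind the grasp point.
Start: joints at [-1.212, 0.264, 1.604, -0, 1.274, -0.037], TCP at [0.26, -0.623, 0.247] pointing down, gripper open.
Joint ranges: [-2.63, 2.63], [-0.94, 2.18], [0.31, 2.57], [-1.31, 4.45], [0, 2.66], [-2.55, 2.55]. Speed limits (rad/s): [2.57, 2.57, 3.14, 3.14, 3.14, 3.14].

## Interface

Orientations are given as a unit quaternion [w, x, y, z].
In Python, from workcell import get_state, imaging, ticket gives the robot as it stands.
- The arm moves only by the tool send_rows, never from a script. Its argument "plan" is a list of rows, each a list of 2 entries, a list of its own where there are three numbers: the shift along the tool's x, y, z normalised to -1 to 1, where 1 is 0.04 m, then the turn, a rotation vector about the tool's x, y, z normalised to -1 to 1, where 1 is 6 degrees. In form: [[[dx, dy, dz], [wx, wy, wz]], ...]. A call has 1 to 8 rows; each row shifts and turns the commanded pose from where the row before left it, along the tool's axes as they then stand; what a row does not reach is not made up. A row lasts 1/10 s, in which the tool goes at most 50 mm and 8.59 degrees, less where a joint would pass 70% of its speed; a pose out of reach is approached as far as the arm can. A call with a number of a shift or a turn outside -1 to 1 is refused whole. A call with a gripper value outside its range is refused whole. "gripper" is the opening, from 0 (shut) to 1 (fully open), set as the call begins (left out, the last holds). The fingers move at their own pace and stop on an object; "force" is the grip in N (left out, the last holds). Time passes only in rows, so rows that do not move let the fingers close. It gives the time, the measured TCP pose, the force, the opening and the grip force at its end, in the units of the state.
- get_state(): the state, without advancing time (a new reading comes with each control period).
- imaging.snapshot(name): name is "scene" or "top" or "wrist"; returns a dict with "image" (400x640x3 uint8, blue, green, red), "fov_y" (degrees; the focal length in pixels is half the picture's height over the tangent of half this angle, whatever the lens; pixels are square), "cx", "cy" (the principal point, pixels), "k1" (the pictures are not rectified: a ray, as slopes to the right and down, at radius r is drawn at 1 + k1 r^2 times it, then the intrinsics apply), "extrinsics" (4x4, takes a point from camera to world coordinates); the wrist camera has in their place "mount" (4x4, takes a point from camera to tool coordinates, whose origin is the TCP and whose axes are the flange's). Camera axes: x right, y down, z forward; pixel columns grow to the right and rows downward; lengths in m; the calibration is good to about 2 mm. A picture is of the moment at which its call begins: read the wrist's pose just before it. There is no depth.
- ticket.job_done(): hands the job in; it is judged then, once.
The state is a dict: "clock": time; "joint_positions": joint angles; "qvel": joint speeds; "joint_efforts": joint torques, N m; "ee_pos": TCP position; "tcp_rot": TCP orientation; "wrist_force": force on the tool from outside, world axes, zero at the start; "wrist_torque": the same for the moment, N m; "width": finger opening in m; "grip_force": force on a finger pad.
Only numpy, scipy, OpenCV 4.12 (cv2) and the standard library are available. Lean on these libraries where they do the work, as an engineer would, in place of code of your own. Each camera call takes 0.05 s, during which the arm holds its last target. There are 200 camera calls.

## Task

Start the grain-sieve shaker with the tips of the closed fingers: first tip the black rocker switch on by pressing down its raised end (the one with the white mark) until it is fully over, then push the yellow button fully in so that it stays in, then press the green run button fully down and finish while still holding it down. Do not press the red stop button, pick nothing up, and leave the sieve, grain tin, brass weight and brush where they are.

Things in the scene. Friction and masses are not known exactly. Their poses are not given: they have to be found in the camera images.
- shaker: Fixed sieve shaker: white box with a blue band, 310 mm (x) by 300 mm (y). Origin on the worktop, x away from the robot, z up. Its flat grey control plate is at the front (-x), upper face 74 mm above the origin; four controls stand on it at x = -90 mm, y = -108, -36, 36 and 108 mm, in an order that changes. Behind them a round table carries a loose sieve.
- rocker_housing: Steel frame of the rocker switch, 68 x 34 x 4 mm, fixed on the plate. Origin at the centre of its underside, same axes as the shaker; the rocker turns about the y axis 10 mm above this origin.
- rocker (a joint): Black rocker, two paddles 30 mm long and 24 mm wide meeting in a shallow V. 0 (rad) = off: the paddle on the -x side is level and the one on the +x side, with the white mark, is raised; 0.28 = fully on: the +x paddle is level. Friction holds it wherever it is left; pressing it over at the mark takes about 2 N.
- rocker_on_end (a point): Point on the upper face of the rocker's +x paddle (the raised end with the white mark), 22 mm from the pivot; moves with the rocker. It goes down about 6 mm to fully on, then lies 16 mm above the plate.
- yellow_housing: Dark steel bezel of the yellow button, 44 mm across, 5 mm high, fixed on the plate; origin at the centre of its underside.
- yellow_button (a joint): Yellow stay-put button, 32 mm across: 0 = out, 0.007 (m) = fully in (downward). No spring: about 3 N of friction holds it at whatever depth it is pushed to.
- yellow_button_top (a point): Centre of the yellow button's upper face, 17 mm above the plate when out; moves with the button.
- green_housing: Dark steel bezel of the green button (carries the button), 44 mm across, 5 mm high, fixed on the plate; origin at the centre of its underside.
- green_button (a joint): Green hold-to-run spring button, 32 mm across: 0 = out, 0.006 (m) = fully down. Needs 2 N to start moving and 5 N fully down; springs back when let go.
- green_button_top (a point): Centre of the green button's upper face, 17 mm above the plate when out; moves with the button.
- red_button (a joint): Red mushroom stop button, 40 mm across, spring loaded: 0 = out, 0.006 (m) = fully down. Not to be pressed.
- red_button_top (a point): Centre of the red button's upper face, 24 mm above the plate when out.
- sieve: Round metal sieve, 160 mm across, 45 mm high, standing loose on the shaker's table between three small lugs (underside 84 mm above the worktop). Origin at the centre of its underside.
- grain_tin: Small open aluminium tin with grain, 56 mm across, 27 mm high, loose on the worktop left of the shaker. Origin at the centre of its underside.
- brass_weight: Brass weight with a knob, 38 mm across, 40 mm high, loose on the worktop right of the shaker. Origin at the centre of its underside.
- brush: Dust brush with a wooden handle, 159 mm long, 48 mm wide, 13 mm high, lying loose in front of the shaker. Origin at the centre of its underside, its length along its y.

How it is judged:
By the outcome, as a careful person would: the job done as asked, in the order asked, and still so for the second after the job is handed in, while the arm keeps its last pose, push and grip.
It also fails if it takes over 38 s, if anything falls off the work surface, if the arm or the gripper's body presses on something with over 40 N, if the wrist force passes 120 N, or if a joint passes its speed limit or range.

## Working session

There is one attempt and no reset: what is moved stays moved. The work goes in short steps, Python scripts to look and compute and a tool call to move; the robot and the scene stay as the last step left them, time stands still between calls to the robot, and variables do not carry over. Pictures are saved under pics/ and viewed, at most 10 in all, crops included, and the job is handed in when it is done.

Besides the shell and the picture viewer there is one more tool, called after "Emit:" in YAML: its name, and indented under it one key for each argument. send_rows: Moves the arm, as the interface text tells. Its arguments: {"type":"object","properties":{"plan":{"type":"array","items":{"type":"array"}},"gripper":{"type":"number"},"force":{"type":"number"}},"required":["plan"]}

```bash
mkdir -p pics
python3 - <<'E'
from workcell import get_state, imaging
import cv2,pickle
s=get_state();print(s)
for n in ("scene","top"):
    d=imaging.snapshot(n);cv2.imwrite(f"pics/{n}0.png",d["image"]);pickle.dump(d,open(n+".pkl","wb"))
    print({k:v for k,v in d.items() if k!="image"})
E
```

```text
{'clock': 0.0, 'joint_positions': array([-1.21185329e+00,  2.64741498e-01,  1.60533054e+00, -3.14557309e-05,
        1.27370024e+00, -3.69150550e-02]), 'qvel': array([-0.00054908, -0.00021193,  0.00063248, -0.00075856, -0.00071159,
       -0.00032008]), 'joint_efforts': array([ 4.82159321e-04, -5.02113497e+01, -3.56877601e+01,  7.26756826e-02,
        2.95955117e-02, -1.71799206e-04]), 'ee_pos': array([ 0.26002242, -0.62217555,  0.24541931]), 'tcp_rot': array([-1.07330247e-03,  9.80474419e-01,  1.96643649e-01, -1.89556640e-04]), 'wrist_force': array([-0.28763279,  0.02111504, -0.00220258]), 'wrist_torque': array([0.03279823, 0.04189571, 0.00359982]), 'grip_force': 0.0, 'width': 0.08817057352686976}
{'fov_y': 43.204258286436804, 'cx': 314.8588657046688, 'cy': 197.9171712393918, 'k1': -0.07378845406188682, 'extrinsics': array([[ 0.55914077, -0.36698208,  0.74342837, -0.15034106],
       [-0.82899069, -0.26008927,  0.49510404, -0.59397841],
       [ 0.01166343, -0.89312806, -0.44965124,  0.54039469],
       [ 0.        ,  0.        ,  0.        ,  1.        ]])}
{'fov_y': 56.327668840499854, 'cx': 318.374157341081, 'cy': 195.5055655886894, 'k1': -0.03363691790800839, 'extrinsics': array([[-0.01955756, -0.982581  ,  0.18480283,  0.3930909 ],
       [-0.99940569,  0.01396502, -0.03151564, -0.08689181],
       [ 0.02838589, -0.18530937, -0.98227017,  0.92025823],
       [ 0.        ,  0.        ,  0.        ,  1.        ]])}
```

View pics/scene0.png

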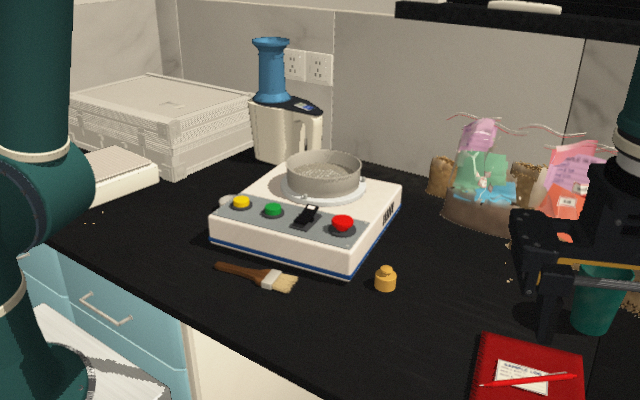

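View pics/top0.png

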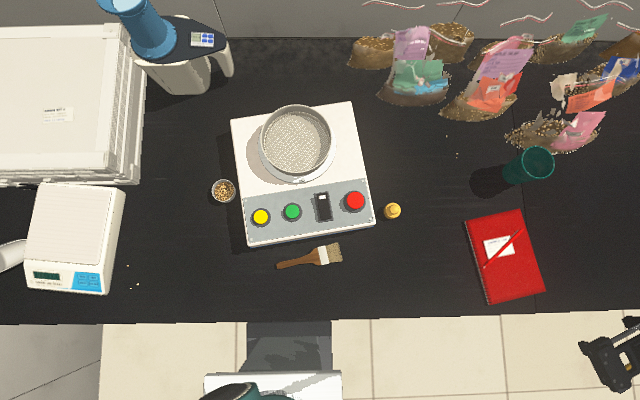

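The top view shows, left to right, yellow (261,217), green (292,211), rocker (323,206) and red (355,200). In the scene view the same four are at (241,202), (273,210), (306,216) and (343,224). Next I'll enlarge both.

Run:
```python
import cv2,numpy as np
a=cv2.imread("pics/top0.png")[180:250,235:385];b=cv2.imread("pics/scene0.png")[180:260,205:375]
a=cv2.resize(a,(750,350),interpolation=2)[:290]; b=cv2.resize(b[:60],(748,264),interpolation=2)
b=np.pad(b,((0,0),(0,2),(0,0)))
cv2.imwrite("pics/crop.png",np.vstack([a,b]))
```

```text
(no output)
```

View pics/crop.png

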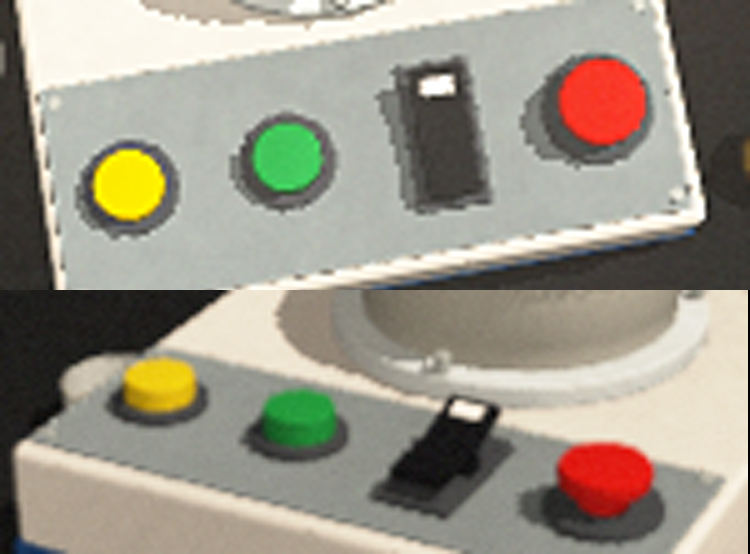

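The crop gives these top-face centres. In the top part: yellow (129,185), green (288,157), white mark (436,85), red (602,100). In the scene part: yellow (160,371), green (299,404), mark (468,410), red (605,462). Now I triangulate and fit the known layout.

```bash
cat > h.py <<'E'
import numpy as np,cv2
def ray(d,p,E=None):
    E=d["extrinsics"] if E is None else E
    f=200/np.tan(np.radians(d["fov_y"]/2))
    q=(np.array(p,float)-[d["cx"],d["cy"]])/f
    u=q.copy()
    for _ in range(20): u=q/(1+d["k1"]*(u@u))
    v=E[:3,:3]@np.array([*u,1]);return E[:3,3],v/np.linalg.norm(v)
def tri(rs):
    A=0;b=0
    for o,v in rs:
        P=np.eye(3)-np.outer(v,v);A=A+P;b=b+P@o
    x=np.linalg.solve(A,b);return x,[np.linalg.norm(np.cross(x-o,v)) for o,v in rs]
E
python3 - <<'E'
import pickle;from h import *
T=pickle.load(open("top.pkl","rb"));S=pickle.load(open("scene.pkl","rb"))
top=dict(yellow=(129,185),green=(288,157),mark=(436,85),red=(602,100))
sc=dict(yellow=(160,371),green=(299,404),mark=(468,410),red=(605,462))
P={}
for k in top:
    a=np.array(top[k])/5+[234.6,179.6];b=(np.array(sc[k])-[0,290])/4.4+[204.6,179.6]
    x,e=tri([ray(T,a),ray(S,b)]);P[k]=x;
    o,v=ray(T,a);z={"mark":.096,"red":.098}.get(k,.091)
    print(k,x.round(4),np.round(e,4),"top@z",(o+v*(z-o[2])/v[2]).round(4))
d=P["yellow"]-P["red"];print(np.linalg.norm(d),np.degrees(np.arctan2(-d[0],d[1])))
d=P["yellow"]-P["green"];print(np.linalg.norm(d),np.degrees(np.arctan2(-d[0],d[1])))
E
```

```text
yellow [0.5031 0.0159 0.0941] [0.0006 0.0006] top@z [0.5031 0.0167 0.091 ]
green [ 0.5143 -0.0545  0.0939] [0.0002 0.0002] top@z [ 0.5147 -0.0542  0.091 ]
mark [ 0.5456 -0.1213  0.0978] [0.0005 0.0005] top@z [ 0.5456 -0.121   0.096 ]
red [ 0.5371 -0.1952  0.1   ] [0.0003 0.0003] top@z [ 0.5373 -0.1953  0.098 ]
0.21388626548363712 9.14701511445324
0.0712217319799962 9.09173730787436
```

Emit:
send_rows:
  plan:
    - [[0.715, -0.547, 0], [0, 0, 0]]
    - [[0.715, -0.547, 0], [0, 0, 0]]
    - [[0.715, -0.547, 0], [0, 0, 0]]
    - [[0.715, -0.547, 0], [0, 0, 0]]
    - [[0.715, -0.547, 0], [0, 0, 0]]
    - [[0.715, -0.547, 0], [0, 0, 0]]
    - [[0.715, -0.547, 0], [0, 0, 0]]
    - [[0.715, -0.547, 0], [0, 0, 0]]
  gripper: 0
  force: 15

```text
clock: 0.9
ee_pos: [0.4041, -0.3715, 0.2462]
tcp_rot: [-0.0, 0.98, 0.197, -0.0]
wrist_force: [0.9, -0.5, -0.6]
width: 0.026
grip_force: 0.0
```

Emit:
send_rows:
  plan:
    - [[0.715, -0.547, 0], [0, 0, 0]]
    - [[0.715, -0.547, 0], [0, 0, 0]]
    - [[0.715, -0.547, 0], [0, 0, 0]]
    - [[0.715, -0.547, 0], [0, 0, 0]]
    - [[0.715, -0.547, 0], [0, 0, 0]]
    - [[0.715, -0.547, 0], [0, 0, 0]]
    - [[0.715, -0.547, 0], [0, 0, 0]]
    - [[0.715, -0.547, 0], [0, 0, 0]]

```text
clock: 1.7
ee_pos: [0.5477, -0.1219, 0.2462]
tcp_rot: [-0.0, 0.98, 0.197, -0.0]
wrist_force: [0.4, -1.1, 0.3]
width: 0.0003
grip_force: 0.0
```

Emit:
send_rows:
  plan:
    - [[0, 0, 0.2], [0, 0, 0.75]]
    - [[0, 0, 0.2], [0, 0, 0.75]]
    - [[0, 0, 0.2], [0, 0, 0.75]]
    - [[0, 0, 0], [0, 0, 0]]
    - [[0, 0, 0], [0, 0, 0]]

```text
clock: 2.2
ee_pos: [0.5471, -0.1233, 0.2223]
tcp_rot: [-0.0, 0.997, 0.081, -0.001]
wrist_force: [-0.5, 0.3, 0.1]
width: 0.0006
grip_force: 0.0
```

```bash
cat > look.py <<'E'
import sys,pickle,cv2,numpy as np
from workcell import get_state, imaging
from scipy.spatial.transform import Rotation as R
s=get_state();d=imaging.snapshot("wrist")
r=R.from_quat(s["tcp_rot"],scalar_first=True).as_matrix()
W=np.eye(4);W[:3,:3]=r;W[:3,3]=s["ee_pos"];d["extrinsics"]=W@d["mount"]
n=sys.argv[1];pickle.dump(d,open(n+".pkl","wb"));cv2.imwrite(f"pics/{n}.png",d["image"])
print(s["clock"],s["ee_pos"].round(4),r.round(3).tolist(),s["wrist_force"].round(2),s["width"]);print(d["mount"].round(3))
E
python3 look.py w1
```

```text
2.2 [ 0.5471 -0.1233  0.2223] [[0.987, 0.161, -0.001], [0.161, -0.987, 0.0], [-0.001, -0.0, -1.0]] [-0.48  0.28  0.08] 0.0006446052103890677
[[-0.001 -0.967 -0.254  0.065]
 [ 1.    -0.001 -0.001 -0.   ]
 [ 0.001 -0.254  0.967 -0.138]
 [ 0.     0.     0.     1.   ]]
```

View pics/w1.png

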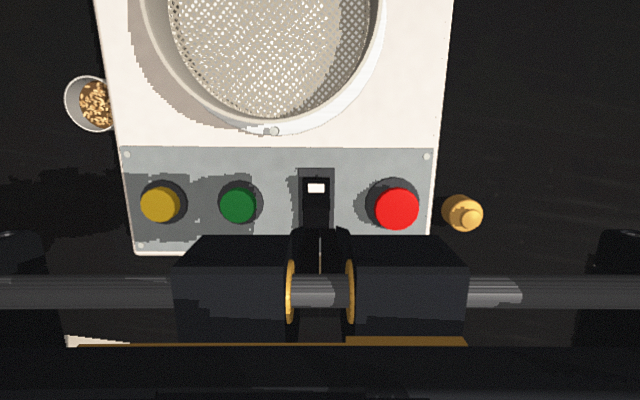

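The wrist view shows yellow (160,204), green (238,204), mark (316,188) and red (397,208). The tips are in line with the rocker. I'll check these against the triangulated points.

Run:
```python
import pickle;from h import *
d=pickle.load(open("w1.pkl","rb"))
for k,p,z in (("y",(160,204),.091),("g",(238,204.5),.091),("m",(316,188),.096),("r",(397,208),.098)):
    o,v=ray(d,p)
    for dz in (0,.003): print(k,(o+v*(z+dz-o[2])/v[2]).round(4))
```

```text
y [0.5087 0.0165 0.091 ]
y [0.5098 0.0151 0.094 ]
g [ 0.5195 -0.0527  0.091 ]
g [ 0.5205 -0.0533  0.094 ]
m [ 0.5471 -0.1196  0.096 ]
m [ 0.5479 -0.1195  0.099 ]
r [ 0.5412 -0.1928  0.098 ]
r [ 0.542  -0.1919  0.101 ]
```

Emit:
send_rows:
  plan:
    - [[0.06, -0.055, 0.4], [0, 0, 0]]
    - [[0, 0, 0.4], [0, 0, 0]]
    - [[0, 0, 0.4], [0, 0, 0]]
    - [[0, 0, 0.4], [0, 0, 0]]
    - [[0, 0, 0.4], [0, 0, 0]]
    - [[0, 0, 0.4], [0, 0, 0]]
    - [[0, 0, 0.2], [0, 0, 0]]
    - [[0, 0, 0], [0, 0, 0]]

```text
clock: 3.05
ee_pos: [0.5477, -0.1204, 0.1161]
tcp_rot: [-0.001, 0.997, 0.08, -0.002]
wrist_force: [-0.0, -0.1, 0.3]
width: 0.0004
grip_force: 0.0
```

Emit:
send_rows:
  plan:
    - [[0, 0, 0.05], [0, 0, 0]]
    - [[0, 0, 0.05], [0, 0, 0]]
    - [[0, 0, 0.05], [0, 0, 0]]
    - [[0, 0, 0.05], [0, 0, 0]]
    - [[0, 0, 0.05], [0, 0, 0]]
    - [[0, 0, 0.05], [0, 0, 0]]
    - [[0, 0, 0], [0, 0, 0]]

```text
clock: 3.75
ee_pos: [0.5493, -0.1207, 0.1064]
tcp_rot: [-0.0, 0.997, 0.08, -0.0]
wrist_force: [0.4, -0.3, 0.0]
width: 0.0002
grip_force: 0.0
```

Emit:
send_rows:
  plan:
    - [[0, 0, 0.05], [0, 0, 0]]
    - [[0, 0, 0.05], [0, 0, 0]]
    - [[0, 0, 0], [0, 0, 0]]

```text
clock: 4.05
ee_pos: [0.5501, -0.1209, 0.1029]
tcp_rot: [0.0, 0.997, 0.08, 0.001]
wrist_force: [0.8, 0.9, 1.8]
width: 0.0008
grip_force: 0.6
```

Emit:
send_rows:
  plan:
    - [[0, 0, 0.04], [0, 0, 0]]
    - [[0, 0, 0.04], [0, 0, 0]]
    - [[0, 0, 0], [0, 0, 0]]

```text
clock: 4.35
ee_pos: [0.5495, -0.1209, 0.0993]
tcp_rot: [0.0, 0.997, 0.08, -0.0]
wrist_force: [2.2, -1.1, 1.0]
width: 0.0003
grip_force: 0.7
```

Emit:
send_rows:
  plan:
    - [[0, 0, 0.03], [0, 0, 0]]
    - [[0, 0, 0.03], [0, 0, 0]]
    - [[0, 0, 0], [0, 0, 0]]

```text
clock: 4.65
ee_pos: [0.5497, -0.1209, 0.0983]
tcp_rot: [0.0, 0.997, 0.08, 0.0]
wrist_force: [-1.0, -0.0, 9.6]
width: 0.0005
grip_force: 4.4
```

Emit:
send_rows:
  plan:
    - [[0, 0, 0.04], [0, 0, 0]]
    - [[0, 0, 0], [0, 0, 0]]
    - [[0, 0, 0], [0, 0, 0]]

```text
clock: 4.95
ee_pos: [0.5497, -0.1209, 0.0981]
tcp_rot: [0.0, 0.997, 0.08, 0.0]
wrist_force: [-5.6, 0.2, 16.6]
width: 0.0004
grip_force: 8.5
```

Emit:
send_rows:
  plan:
    - [[0, 0, -0.4], [0, 0, 0]]
    - [[0, 0, -0.6], [0, 0, 0]]
    - [[-0.1, -0.712, -0.4], [0, 0, 0]]
    - [[-0.1, -0.712, -0.4], [0, 0, 0]]
    - [[-0.1, -0.712, 0], [0, 0, 0]]
    - [[-0.1, -0.712, 0], [0, 0, 0]]
    - [[-0.13, -0.712, 0], [0, 0, 0]]
    - [[0, 0, 0], [0, 0, 0]]

```text
clock: 5.75
ee_pos: [0.5036, 0.0186, 0.1666]
tcp_rot: [-0.0, 0.997, 0.081, -0.002]
wrist_force: [-0.0, 0.1, -0.5]
width: 0.0005
grip_force: 0.0
```

```bash
python3 look.py w2
python3 - <<'E'
import cv2,numpy as np
from workcell import imaging
a=cv2.imread("pics/w2.png");b=imaging.snapshot("scene")["image"][185:245,205:375]
cv2.imwrite("pics/c2.png",np.vstack([cv2.resize(a[:300],(640,300)),cv2.resize(b,(640,226),interpolation=2)]))
E
```

```text
5.75 [0.5036 0.0186 0.1666] [[0.987, 0.162, -0.003], [0.162, -0.987, 0.001], [-0.003, -0.001, -1.0]] [-0.02  0.14 -0.48] 0.0005492665363220899
[[-0.001 -0.967 -0.254  0.065]
 [ 1.    -0.001 -0.001 -0.   ]
 [ 0.001 -0.254  0.967 -0.138]
 [ 0.     0.     0.     1.   ]]
```

View pics/c2.png

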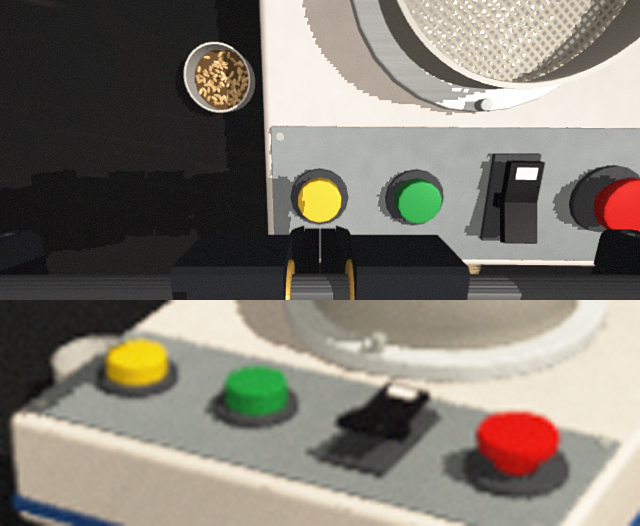

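The rocker is over: its marked end is level and its near end is raised. The fingers line up with yellow, which is at (320,200). Descending on yellow.

Emit:
send_rows:
  plan:
    - [[0, 0, 0.4], [0, 0, 0]]
    - [[0, 0, 0.4], [0, 0, 0]]
    - [[0, 0, 0.4], [0, 0, 0]]
    - [[0, 0, 0.25], [0, 0, 0]]
    - [[0, 0, 0], [0, 0, 0]]

```text
clock: 6.35
ee_pos: [0.5046, 0.0155, 0.1076]
tcp_rot: [-0.0, 0.997, 0.079, -0.002]
wrist_force: [-0.6, 0.4, 0.3]
width: 0.0003
grip_force: 0.0
```

Emit:
send_rows:
  plan:
    - [[0, 0, 0.05], [0, 0, 0]]
    - [[0, 0, 0.05], [0, 0, 0]]
    - [[0, 0, 0.05], [0, 0, 0]]
    - [[0, 0, 0.05], [0, 0, 0]]
    - [[0, 0, 0.05], [0, 0, 0]]
    - [[0, 0, 0], [0, 0, 0]]

```text
clock: 6.95
ee_pos: [0.5057, 0.0164, 0.0993]
tcp_rot: [-0.0, 0.997, 0.08, -0.0]
wrist_force: [-0.2, 0.2, -0.3]
width: 0.0006
grip_force: 0.0
```

Emit:
send_rows:
  plan:
    - [[0, 0, 0.04], [0, 0, 0]]
    - [[0, 0, 0.04], [0, 0, 0]]
    - [[0, 0, 0], [0, 0, 0]]

```text
clock: 7.25
ee_pos: [0.506, 0.0164, 0.0964]
tcp_rot: [-0.0, 0.997, 0.08, 0.0]
wrist_force: [0.5, -0.5, 1.3]
width: 0.0005
grip_force: 0.5
```

Emit:
send_rows:
  plan:
    - [[0, 0, 0.04], [0, 0, 0]]
    - [[0, 0, 0.04], [0, 0, 0]]
    - [[0, 0, 0], [0, 0, 0]]

```text
clock: 7.55
ee_pos: [0.506, 0.0164, 0.093]
tcp_rot: [-0.0, 0.997, 0.08, 0.0]
wrist_force: [0.0, 1.3, 0.6]
width: 0.0004
grip_force: 0.5
```

Emit:
send_rows:
  plan:
    - [[0, 0, 0.03], [0, 0, 0]]
    - [[0, 0, 0.03], [0, 0, 0]]
    - [[0, 0, 0], [0, 0, 0]]

```text
clock: 7.85
ee_pos: [0.5061, 0.0164, 0.0923]
tcp_rot: [-0.0, 0.997, 0.08, -0.0]
wrist_force: [-5.3, 0.7, 14.0]
width: 0.0008
grip_force: 6.7
```

Emit:
send_rows:
  plan:
    - [[0, 0, 0.04], [0, 0, 0]]
    - [[0, 0, 0], [0, 0, 0]]
    - [[0, 0, 0], [0, 0, 0]]

```text
clock: 8.15
ee_pos: [0.5062, 0.0164, 0.0922]
tcp_rot: [-0.0, 0.997, 0.08, -0.0]
wrist_force: [-9.5, -0.4, 24.5]
width: 0.0008
grip_force: 11.8
```

Emit:
send_rows:
  plan:
    - [[0, 0, -0.4], [0, 0, 0]]
    - [[0, 0, -0.5], [0, 0, 0]]
    - [[0, 0.4, -0.5], [0, 0, 0]]
    - [[0, 0.5, 0], [0, 0, 0]]
    - [[0, 0.5, 0], [0, 0, 0]]
    - [[0, 0.38, 0], [0, 0, 0]]
    - [[0, 0, 0], [0, 0, 0]]
    - [[0, 0, 0], [0, 0, 0]]

```text
clock: 8.95
ee_pos: [0.5168, -0.0539, 0.1445]
tcp_rot: [-0.0, 0.997, 0.079, -0.001]
wrist_force: [0.4, -0.3, -0.3]
width: 0.0004
grip_force: 0.0
```

```bash
python3 look.py w3
python3 - <<'E'
import cv2,numpy as np
from workcell import imaging
a=cv2.imread("pics/w3.png");b=imaging.snapshot("scene")["image"][185:245,205:375]
cv2.imwrite("pics/c3.png",np.vstack([a[:300],cv2.resize(b,(640,226),interpolation=2)]))
E
```

```text
8.95 [ 0.5168 -0.0539  0.1445] [[0.987, 0.158, -0.001], [0.158, -0.987, 0.001], [-0.001, -0.001, -1.0]] [ 0.4  -0.32 -0.27] 0.00035305061864286647
[[-0.001 -0.967 -0.254  0.065]
 [ 1.    -0.001 -0.001 -0.   ]
 [ 0.001 -0.254  0.967 -0.138]
 [ 0.     0.     0.     1.   ]]
```

View pics/c3.png

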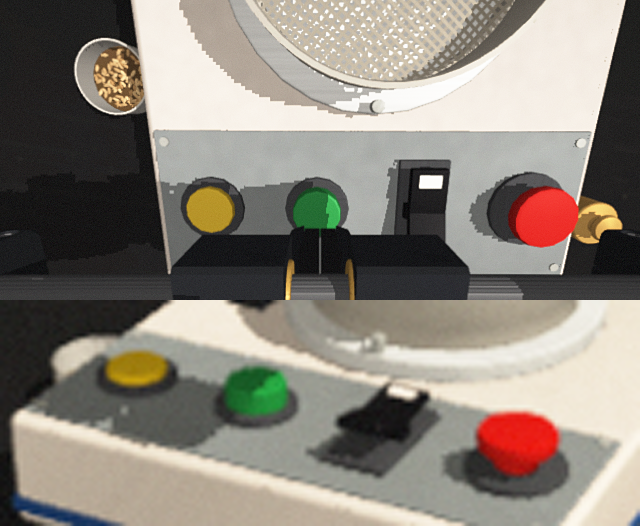

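Yellow (210,210) sits low and the rocker is on. Green at (317,210) is under the tips. Descending on green.

Emit:
send_rows:
  plan:
    - [[0, 0, 0.3], [0, 0, 0]]
    - [[0, 0, 0.4], [0, 0, 0]]
    - [[0, 0, 0.3], [0, 0, 0]]
    - [[0, 0, 0], [0, 0, 0]]
    - [[0, 0, 0.05], [0, 0, 0]]
    - [[0, 0, 0.05], [0, 0, 0]]
    - [[0, 0, 0], [0, 0, 0]]

```text
clock: 9.75
ee_pos: [0.5175, -0.0539, 0.1014]
tcp_rot: [0.0, 0.997, 0.08, 0.0]
wrist_force: [0.1, 0.8, 0.5]
width: 0.0006
grip_force: 0.0
```

Emit:
send_rows:
  plan:
    - [[0, 0, 0.05], [0, 0, 0]]
    - [[0, 0, 0.05], [0, 0, 0]]
    - [[0, 0, 0.04], [0, 0, 0]]
    - [[0, 0, 0], [0, 0, 0]]

```text
clock: 10.15
ee_pos: [0.5178, -0.054, 0.096]
tcp_rot: [0.0, 0.997, 0.08, 0.001]
wrist_force: [0.6, -0.5, 4.7]
width: 0.0007
grip_force: 1.8
```

Emit:
send_rows:
  plan:
    - [[0, 0, 0.04], [0, 0, 0]]
    - [[0, 0, 0], [0, 0, 0]]
    - [[0, 0, 0], [0, 0, 0]]

```text
clock: 10.45
ee_pos: [0.5178, -0.054, 0.0943]
tcp_rot: [0.0, 0.997, 0.08, 0.001]
wrist_force: [0.8, -0.4, 3.7]
width: 0.0004
grip_force: 2.2
```

Emit:
send_rows:
  plan:
    - [[0, 0, 0.04], [0, 0, 0]]
    - [[0, 0, 0.03], [0, 0, 0]]
    - [[0, 0, 0], [0, 0, 0]]
    - [[0, 0, 0], [0, 0, 0]]

```text
clock: 10.85
ee_pos: [0.5179, -0.054, 0.0932]
tcp_rot: [0.0, 0.997, 0.08, 0.001]
wrist_force: [-3.9, 0.7, 16.7]
width: 0.0005
grip_force: 8.4
```

Emit:
send_rows:
  plan:
    - [[0, 0, 0.03], [0, 0, 0]]
    - [[0, 0, 0], [0, 0, 0]]
    - [[0, 0, 0], [0, 0, 0]]

```text
clock: 11.15
ee_pos: [0.518, -0.054, 0.0932]
tcp_rot: [0.0, 0.997, 0.08, 0.001]
wrist_force: [-6.9, 1.2, 23.8]
width: 0.0001
grip_force: 12.0
```

Green is on its hard stop at 24 N, well above the 5 N it needs. I'll check the scene once more and hand in.

Run:
```python
import cv2
from workcell import imaging
b=imaging.snapshot("scene")["image"][130:300,195:415]
cv2.imwrite("pics/c4.png",cv2.resize(b,(660,510),interpolation=2))
```

```text
(no output)
```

View pics/c4.png

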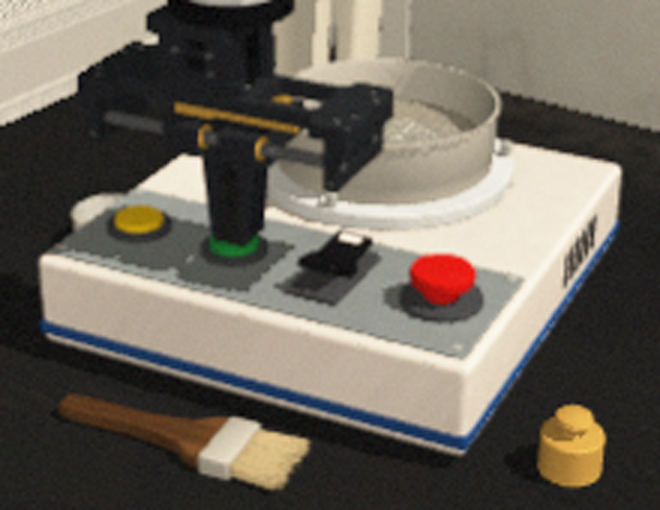

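The rocker is on (340,250), yellow is in (138,220), green is held down by the tips (235,245), and red (442,275) and the loose items are untouched.

```bash
python3 -c "
from workcell import ticket
print(ticket.job_done())"
```

```text
the job is handed in; nothing more can be done
None
```

The job is handed in: I tipped the rocker fully on, pushed the yellow button fully in, and finished with the green button held fully down at about 24 N; red was not pressed, and the loose items looked unmoved in the last picture.

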